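# Arm the X-ray unit and hold its exposure lever

### The job

Start the X-ray of the casket: on the key box press the three keys fully down one at a time, letting each come up again, in the order largest, middle-sized, smallest. Then tip the safety catch on the lever stand sideways, all the way over and clear of the lever, and only then pull the lever's handle bar all the way towards the robot's side and keep holding it there: it springs back, so finish with the gripper still holding the lever fully pulled. Leave the loose things on the table where they are.

Things in the scene. Friction and masses are not known exactly. Their poses are not given: they have to be found in the camera images.
- stand: Lever stand: grey steel box 170 (x) x 150 (y) x 60 mm (z), bolted down. Origin at the centre of its underside, on the table. It faces the robot with its -x side, give or take its yaw; +y is its left side as the robot sees it. It carries the lever and the safety catch.
- lever_bar (a point): Centre of the lever's handle bar: a black round bar, 100 mm long along the stand's y, 18 mm in diameter, across the top of a round steel shank 16 mm thick (a T). At rest it is 71 mm to +x of the stand's origin and 191 mm above the table. Free all round, except for the shank below its middle.
- lever_hinge (a point): Point on the lever's hinge axis, which runs along the stand's y: 20 mm to +x of the stand's origin and 50 mm above the table. The bar's centre stays 150 mm from it.
- lever (a joint): Angle of the lever: 0 = at rest, leaning 0.35 rad from upright away from the robot (stand's +x); grows as the bar is pulled towards the stand's -x; 0.70 = the end stop, leaning 0.35 rad to -x (bar 31 mm to -x of the stand's origin, 191 mm above the table, 200 mm on the way). A spring returns it: about 3 N at the bar to start, 8 N at the end stop. While the catch stands upright it blocks the shank after 0.05 to 0.09 rad.
- catch_tab (a point): Centre of the thumb tab of the safety catch: a steel blade standing on the stand in front of the lever's shank (robot's side), with an upright tab 45 mm long (stand's x), 12 mm thick (y) and 45 mm high (z) pointing to -x. With the catch upright this point is 30 mm to -x of the stand's origin and 128 mm above the table, the tab's top edge 150 mm; the blade's head, 24 mm wide, 34 mm long in x and 28 mm high, sits just behind the tab.
- catch (a joint): Angle of the catch: 0 = upright, guarding; it tips sideways to the stand's +y only, to its stop at 1.30 rad (lying over, lever free). It starts between 0 and 0.2. Its hinge axis runs along the stand's x, in the stand's middle plane (y = 0), 67 mm above the table. A very light push (under 1 N) moves it; beyond about 0.5 rad it falls over by itself and stays.
- key_box: Key box: grey steel box 100 (x) x 250 (y) x 55 mm (z), bolted down, with the three keys in a row along its y, 78 mm apart, in any order. Origin at the centre of its underside.
- key_large_top (a point): Site at the centre of the top face of the largest key, a round grey plastic cap, 44 mm across, in a round black housing 60 mm across. At rest the top is 77 mm above the table, 22 mm above the key box's top and 10 mm above its housing; the point goes down with the key.
- key_large (a joint): Travel of the largest key, 0 = up, 0.006 m = fully down; it springs back. About 1.5 N starts it, 5 N holds it fully down.
- key_middle_top (a point): Site at the centre of the top face of the middle-sized key, a round grey plastic cap, 29 mm across, in a round black housing 45 mm across. At rest the top is 77 mm above the table, 22 mm above the key box's top and 10 mm above its housing; the point goes down with the key.
- key_middle (a joint): Travel of the middle-sized key, 0 = up, 0.006 m = fully down; it springs back. About 1.5 N starts it, 5 N holds it fully down.
- key_small_top (a point): Site at the centre of the top face of the smallest key, a round grey plastic cap, 16 mm across, in a round black housing 32 mm across. At rest the top is 77 mm above the table, 22 mm above the key box's top and 10 mm above its housing; the point goes down with the key.
- key_small (a joint): Travel of the smallest key, 0 = up, 0.006 m = fully down; it springs back. About 1.5 N starts it, 5 N holds it fully down.
- jar: Bystander: closed jar, 56 mm across, 70 mm high, standing behind the stand (its +x side). Origin at its underside's centre.
- loupe: Bystander: black eyeglass loupe, 42 mm across, 34 mm high, in front of the stand (its -x side). Origin at its underside's centre.
- vial: Bystander: slim amber glass bottle, 26 mm across, 62 mm high, behind the key box (its +x side). Origin at its underside's centre.
- weight: Bystander: brass weight with a knob, 44 mm across, 56 mm high, behind the key box. Origin at its underside's centre.
- brush: Bystander: brush lying on the table in front of the key box, along the box's y. Origin at its underside.
- driver: Bystander: screwdriver lying on the table out to the robot's right.

How it is judged:
On the way, in this order (a step that is already met when the one before it is completed fails the run):
1. the largest key is down, the others up (value of joint key_large above 0.0035 m and value of joint each of key_middle, key_small below 0.0015 m), for 0.05 s.
2. the middle-sized key is down, the others up (value of joint key_middle above 0.0035 m and value of joint each of key_large, key_small below 0.0015 m), for 0.05 s.
3. the smallest key is down, the others up (value of joint key_small above 0.0035 m and value of joint each of key_large, key_middle below 0.0015 m), for 0.05 s.
4. all keys are up and the catch is tipped over, with the lever still at rest (value of joint catch above 1 rad and value of joint lever below 0.15 rad and value of joint each of key_large, key_middle, key_small below 0.0015 m), for 0.2 s.
5. the lever is fully pulled (value of joint lever above 0.6 rad), for 0.3 s.
At the end, for the whole second after the job is handed in: the lever is held at more than 0.58 rad of its 0.70 by the fingers, which press on it with more than 2.5 N; the catch is tipped over beyond 1.0 rad; all keys are up (value of joint lever above 0.58 rad and value of joint catch above 1 rad and contact force between the fingers and lever above 2.5 N and value of joint each of key_large, key_middle, key_small below 0.0015 m); the arm keeps its last pose, push and grip.
It fails at once if two keys are pressed at once (value of joint each of key_large, key_middle above 0.003 m or value of joint each of key_large, key_small above 0.003 m or value of joint each of key_middle, key_small above 0.003 m).
It fails at once if the lever is pulled while the catch still guards it (value of joint lever above 0.15 rad and value of joint catch below 0.5 rad).
It fails at once if a loose thing on the table is moved by more than 30 mm (distance of any of jar, loupe, vial, weight, brush, driver from where it was at the start of the episode above 0.03 m).
It also fails if it takes over 67 s, if anything falls off the work surface, if the arm or the gripper's body presses on something with over 40 N, if the wrist force passes 120 N, or if a joint passes its speed limit or range.

### The arm

A 6-joint arm with a two-finger parallel gripper is mounted at the origin on the work surface. World frame = base frame: x ahead of the robot, y to its left, z up, the work surface at z = 0. Lengths are in m, angles in rad, forces in N, time in s.
With the tool pointing down it reaches from about 0.3 to 0.85 m from the base axis. Payload 5.4 kg.
Tool frame: the origin (TCP) lies where the fingers leave the gripper's body, on its centre line; the fingertips stand 73 mm ahead of it and the grasp point (between the pads) lies 54 mm ahead of it; z points along the fingers, y is the direction in which the jaws open and shut (so a half turn about z gives the same grasp; the last joint's range is limited). The gripper opens to 85 mm and grips with 20 to 120 N. Pads are 22 mm wide; open, the fingers measure 114 mm over their backs; the gripper's body (76 mm by 85 mm) begins 54 mm behind the grasp point. The pads swing forward as they close: fully open they stand 13 mm farther back than shut.
Start: joints at [0.923, 0.158, 1.597, -0, 1.386, -0.21], TCP at [0.244, 0.521, 0.304] pointing down, gripper open.
Joint ranges: [-2.91, 2.91], [-0.94, 2.29], [0.18, 2.7], [-1.29, 4.43], [0.17, 2.64], [-3, 3]. Speed limits (rad/s): [2.57, 2.57, 3.14, 3.14, 3.14, 3.14].

### API

Orientations are given as a unit quaternion [x, y, z, w].
In Python, from plant import readout, vision, ticket gives the robot as it stands.
- The arm moves only by the shell command python3 -m handwheel 'ROWS' [OPENING] [FORCE]. ROWS is JSON, a list of rows, each a list of 4 numbers: the shift along the tool's x, y, z normalised to -1 to 1, where 1 is 0.2 m, then the turn about the tool's z normalised to -1 to 1, where 1 is 60 degrees. In form: [[dx, dy, dz, roll], ...]. A call has exactly 8 rows; each row shifts and turns the commanded pose from where the row before left it, along the tool's axes as they then stand; what a row does not reach is not made up. A row lasts 1/12 s, in which the tool goes at most 41.7 mm and 7.16 degrees, less where a joint would pass 70% of its speed; a pose out of reach is approached as far as the arm can. A call with a number of a shift or a turn outside -1 to 1 is refused whole. A call with a gripper value outside its range is refused whole. OPENING is the opening, from 0 (shut) to 1 (fully open), set as the call begins (- or left out, the last holds). The fingers move at their own pace and stop on an object; FORCE is the grip in N (left out, the last holds). Time passes only in rows, so rows that do not move let the fingers close, or fill a call up. It gives the time, the measured TCP pose, the force and the opening at its end, in the units of the state.
- readout.sense(): the state, without advancing time (a new reading comes with each control period).
- vision.grab_frame(name): name is "scene" or "top" or "wrist"; returns (picture, depth): 384x512x3 uint8, red, green, blue; 384x512 float32, m along the optical axis (not along the pixel's ray), 0 where there is no reading.
- vision.camera_params(name): a dict with "fov_y" (degrees; the focal length in pixels is half the picture's height over the tangent of half this angle, whatever the lens; pixels are square), "cx", "cy" (the principal point, pixels), "pose" (4x4, takes a point from camera to world coordinates); the wrist camera has in their place "tool_from_camera" (4x4, takes a point from camera to tool coordinates, whose origin is the TCP and whose axes are the flange's). Camera axes: x right, y down, z forward; pixel columns grow to the right and rows downward; lengths in m; the calibration is good to about 2 mm. The wrist camera is an equidistant fisheye: a pixel r from the principal point sees the ray r / f radians off the axis. A picture is of the moment at which its call begins: read the wrist's pose just before it. camera_params takes no time and is no camera call.
- ticket.close_job(): hands the job in, once; it reports no verdict.
The state is a dict: "time": time; "joints": joint angles; "dq": joint speeds; "effort": joint torques, N m; "eef_pos": TCP position; "orientation": TCP orientation; "force": force on the tool from outside, world axes, zero at the start; "moment": the same for the moment, N m; "grip_width": finger opening in m.
Only numpy, scipy, OpenCV 4.12 (cv2) and the standard library are available. Lean on these libraries where they do the work, as an engineer would, in place of code of your own. Each camera call takes 0.05 s, during which the arm holds its last target. There are 200 camera calls.

## Working session

There is one attempt and no reset: what is moved stays moved. The work goes in short steps, Python scripts to look and compute and a shell command to move; the robot and the scene stay as the last step left them, time stands still between calls to the robot, and variables do not carry over. Pictures are saved under pics/ and viewed, about 8 in all and at most 12, crops included, and the job is handed in when it is done.

```bash
ls; mkdir -p pics
python3 - <<'E'
from plant import readout, vision
import cv2,numpy as np
s=readout.sense();print(s)
for n in("scene","top"):
    p,d=vision.grab_frame(n);c=vision.camera_params(n);print(n,c)
    np.savez(f"pics/{n}0.npz",p=p,d=d)
    cv2.imwrite(f"pics/{n}0.png",cv2.resize(p[:,:,::-1],(800,600),interpolation=cv2.INTER_CUBIC))
print(vision.camera_params("wrist"))
E
```

```text
pics
{'time': 0.0, 'joints': array([ 9.22866165e-01,  1.59071027e-01,  1.59824881e+00, -1.60660309e-05,
        1.38620774e+00, -2.10116233e-01]), 'dq': array([-0.00036275,  0.00094507, -0.00032512,  0.00025426,  0.00070144,
        0.00103691]), 'effort': array([-1.18168900e-03, -3.95992792e+01, -3.31432021e+01, -6.67421864e-05,
        8.47509684e-03,  4.55269776e-05]), 'eef_pos': array([0.2435161 , 0.52036576, 0.30289612]), 'orientation': array([ 2.17161254e-01,  9.76135264e-01, -8.83066846e-04, -3.95267534e-04]), 'force': array([ 0.40183422,  0.01751275, -0.36598161]), 'moment': array([-0.02147264,  0.01200064, -0.01331017]), 'grip_width': 0.0855282382444312}
scene {'fov_y': 45.314154593304224, 'cx': 251.38027012814493, 'cy': 186.47038263846414, 'pose': array([[ 0.07928507,  0.53418946, -0.84163858,  1.70268792],
       [ 0.99659876, -0.02344693,  0.07900101, -0.23472898],
       [ 0.02246766, -0.84503956, -0.53423155,  0.88512317],
       [ 0.        ,  0.        ,  0.        ,  1.        ]])}
top {'fov_y': 50.76300336066173, 'cx': 248.38397837433365, 'cy': 187.50463894734213, 'pose': array([[ 0.01076623, -0.99496806,  0.0996125 ,  0.44335963],
       [-0.99988633, -0.01176365, -0.00943103, -0.12191376],
       [ 0.01055538, -0.09949964, -0.99498161,  1.21737626],
       [ 0.        ,  0.        ,  0.        ,  1.        ]])}
{'fov_y': 65.70646984690485, 'cx': 252.96630059805503, 'cy': 190.36478287121562, 'tool_from_camera': array([[ 8.31692903e-04, -9.48069396e-01, -3.18062460e-01,
         8.33601142e-02],
       [ 9.99999514e-01,  9.56981842e-04, -2.37666207e-04,
         6.42562921e-04],
       [ 5.29704056e-04, -3.18062108e-01,  9.48069731e-01,
        -7.04844533e-02],
       [ 0.00000000e+00,  0.00000000e+00,  0.00000000e+00,
         1.00000000e+00]])}
```

View pics/top0.png

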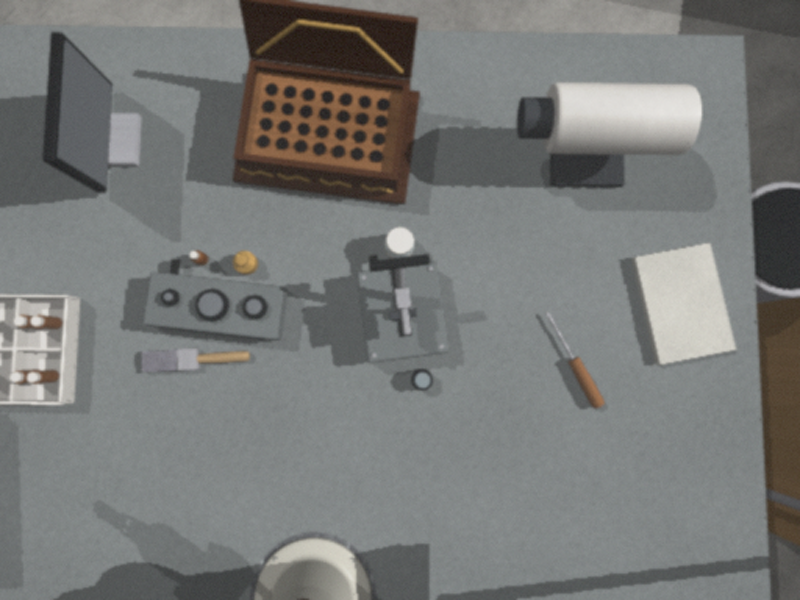

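View pics/scene0.png

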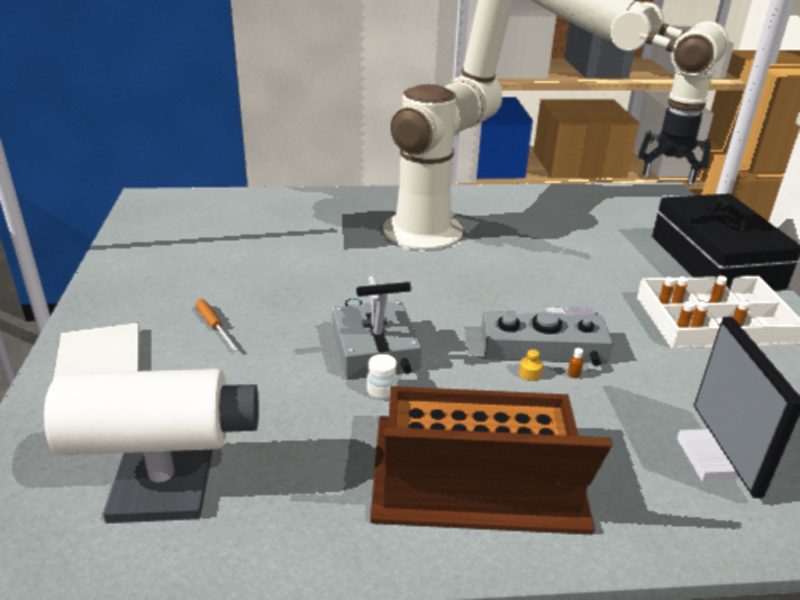

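The top view has the robot at the bottom and +y to the left. From left to right, the keys are small (170,298), large (212,305) and middle (255,307). The stand is at about (403,312), with its bar at (400,262) and the catch at (403,315). The jar, loupe, vial and weight are all close to these. Next I'll measure with colour and depth.

```bash
cat > h.py <<'E'
import numpy as np, cv2
from plant import vision, readout
from scipy.spatial.transform import Rotation as R
def cam(n):
    c=vision.camera_params(n); f=192/np.tan(np.radians(c["fov_y"]/2)); return c,f
def ray(n,u,v):
    c,f=cam(n); d=np.array([(u-c["cx"])/f,(v-c["cy"])/f,1]); P=c["pose"]; return P[:3,3],P[:3,:3]@d
def plane(n,u,v,z):
    o,d=ray(n,u,v); return o+d*(z-o[2])/d[2]
def tri(a,b):
    (o,d),(p,e)=a,b; d=d/np.linalg.norm(d);e=e/np.linalg.norm(e)
    s=np.linalg.lstsq(np.c_[d,-e],p-o,rcond=None)[0]; A=o+s[0]*d;B=p+s[1]*e
    return (A+B)/2,np.linalg.norm(A-B)
def cloud(n,d):
    c,f=cam(n); v,u=np.mgrid[:384,:512]
    q=np.stack([(u-c["cx"])/f*d,(v-c["cy"])/f*d,d],-1); w=q@c["pose"][:3,:3].T+c["pose"][:3,3]; w[d==0]=np.nan; return w
E
python3 - <<'E'
from h import *
for n in("top","scene"):
    z=np.load(f"pics/{n}0.npz"); w=cloud(n,z["d"]); print(n)
    x,y,h=w[...,0],w[...,1],w[...,2]
    roi=(x>.4)&(x<.75)&(y<.35)&(y>-.3)
    for lo,hi in((.045,.0645),(.065,.072),(.0725,.083),(.1,.165),(.17,.21)):
        m=(roi&(h>lo)&(h<hi)).astype(np.uint8); k,l,st,ct=cv2.connectedComponentsWithStats(m)
        for i in range(1,k):
            if st[i,4]>12:
                P=w[l==i]; r=cv2.minAreaRect(P[:,:2].astype(np.float32)*1000)
                print(lo,hi,"px",st[i,4],ct[i].round(1),"mean",P.mean(0).round(4),"rect",np.round(r[0],1),np.round(r[1],1),round(r[2],1))
p=np.load("pics/top0.npz")["p"][150:250,80:300]; cv2.imwrite("pics/topc.png",cv2.resize(p[:,:,::-1],(800,364),interpolation=cv2.INTER_CUBIC))
E
```

```text
top
0.045 0.0645 px 21 [124.5 163.2] mean [0.6257 0.2254 0.0584] rect [626.2 226.8] [11.7 12.2] 45.4
0.045 0.0645 px 48 [154.2 166. ] mean [0.6191 0.1403 0.0549] rect [619.1 140. ] [17.6 20.2] 0.2
0.045 0.0645 px 2580 [257.2 201. ] mean [ 0.5209 -0.1587  0.06  ] rect [ 526.3 -159. ] [169.9 150.1] 8.2
0.045 0.0645 px 2393 [135.9 195.5] mean [0.5329 0.1899 0.0551] rect [533.6 188.9] [250.1 101.5] 84.1
0.065 0.072 px 180 [255.7 153.6] mean [ 0.6565 -0.1527  0.0695] rect [ 655.9 -153.6] [46.7 46. ] 0.6
0.065 0.072 px 56 [108.4 190. ] mean [0.5465 0.2649 0.0682] rect [546.7 265.8] [28.7 28.3] 2.0
0.065 0.072 px 135 [136.4 195.2] mean [0.5328 0.185  0.0678] rect [533.9 188.7] [58.  57.8] 44.8
0.065 0.072 px 90 [162.8 196.2] mean [0.5307 0.1102 0.0673] rect [531.4 111.4] [40.3 43.1] 0.4
0.065 0.072 px 24 [252.  201.3] mean [ 0.5189 -0.1434  0.0697] rect [ 519.  -144.3] [13.3 19. ] 11.4
0.065 0.072 px 20 [264. 200.] mean [ 0.5229 -0.1774  0.0697] rect [ 523.1 -176.2] [11.4 14.3] 1.9
0.0725 0.083 px 26 [107.1 189.5] mean [0.5471 0.2656 0.077 ] rect [547.2 264.9] [13.9 14.3] 85.7
0.0725 0.083 
[... 1268 characters left out ...]
.7] 38.1
0.065 0.072 px 151 [244.5 232.3] mean [ 0.6605 -0.1533  0.0685] rect [ 658.7 -152.5] [47.2 51.8] 66.5
0.0725 0.083 px 86 [350.5 202.9] mean [0.537  0.1892 0.0752] rect [537.6 189.5] [41.2 45. ] 61.3
0.0725 0.083 px 32 [326.1 203.2] mean [0.5363 0.1113 0.076 ] rect [533.9 112.2] [25.  24.7] 39.4
0.0725 0.083 px 13 [375.2 204.8] mean [0.5502 0.265  0.0745] rect [549.9 265.4] [13.7 11.7] 85.9
0.1 0.165 px 26 [237.7 179.6] mean [ 0.4994 -0.1646  0.1476] rect [ 499.3 -163.8] [35.6 11.5] 6.2
0.1 0.165 px 120 [241.7 196.5] mean [ 0.5715 -0.1564  0.1328] rect [ 547.7 -162.2] [103.5  17.5] 17.5
0.17 0.21 px 235 [244.9 184.9] mean [ 0.6019 -0.1498  0.1921] rect [ 599.2 -149.1] [23.1 98.5] 8.0
```

View pics/topc.png

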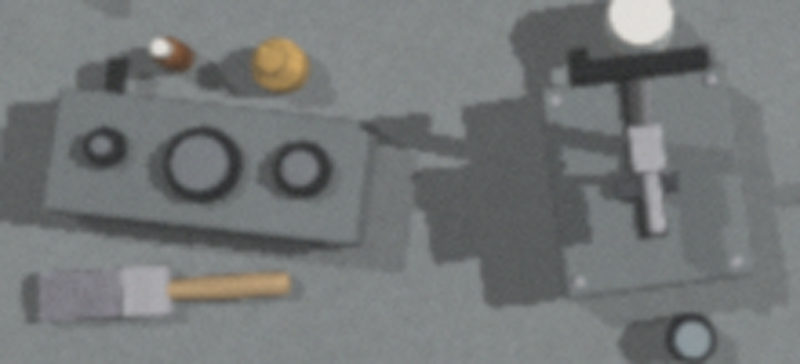

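Both views agree to about 4 mm. The keys are large (0.535,0.189), middle (0.532,0.1115) and small (0.548,0.265), with tops at 0.077. The stand is at (0.528,-0.159) with a yaw of about 8.3°, and the measured bar matches its expected place. I'll shut the gripper and roll about 56.7° so that tool y lies along stand x.

```bash
cat >> h.py <<'E'
def go(*t):
    s=readout.sense(); r=R.from_quat(s["orientation"]); Y=r.as_matrix()[:,1]
    d=r.inv().apply(np.array(t)-s["eef_pos"])/.2
    print("t",round(s["time"],2),"pos",s["eef_pos"].round(4),"F",s["force"].round(1),"w",round(s["grip_width"],3),"yawY",round(np.degrees(np.arctan2(Y[1],Y[0])),2),"-> units",d.round(3))
def st(x,y):  # stand coords -> world xy
    a=np.radians(8.3); return .528+x*np.cos(a)-y*np.sin(a), -.159+x*np.sin(a)+y*np.cos(a)
E
python3 -m handwheel '[[0,0,0,0.118],[0,0,0,0.118],[0,0,0,0.118],[0,0,0,0.118],[0,0,0,0.118],[0,0,0,0.118],[0,0,0,0.118],[0,0,0,0.118]]' 0 30
python3 -c "
from h import *
go(.534,.189,.17)"
```

```text
time: 0.77
eef_pos: [0.2436, 0.5205, 0.3033]
orientation: [0.657, 0.754, -0.001, 0.0]
force: [0.9, 0.0, 0.4]
grip_width: 0.0003
t 0.77 pos [0.2436 0.5205 0.3033] F [0.9 0.  0.4] w 0.0 yawY 7.93 -> units [-1.841  1.21   0.667]
```

```bash
python3 -m handwheel '[[-0.153,0.1,0,0],[-0.153,0.1,0,0],[-0.153,0.1,0,0],[-0.153,0.1,0,0],[-0.153,0.1,0,0],[-0.153,0.1,0,0],[-0.153,0.1,0,0],[-0.153,0.1,0,0]]'
python3 -m handwheel '[[-0.15,0.1,0,0],[-0.15,0.1,0,0],[-0.15,0.1,0.1,0],[-0.15,0.1,0.1,0],[-0.017,0.01,0.14,0],[0,0,0.14,0],[0,0,0.14,0],[0,0,0,0]]'
python3 -c "
from h import *
go(.534,.189,.152)
p,d=vision.grab_frame('wrist');cv2.imwrite('pics/w1.png',p[:,:,::-1])"
```

```text
time: 1.43
eef_pos: [0.438, 0.2999, 0.3035]
orientation: [0.654, 0.756, -0.0, -0.0]
force: [0.3, 0.3, 0.3]
grip_width: 0.0
time: 2.1
eef_pos: [0.5323, 0.1902, 0.1731]
orientation: [0.655, 0.756, -0.005, -0.004]
force: [-1.6, -1.0, -2.0]
grip_width: 0.0003
t 2.1 pos [0.5323 0.1902 0.1731] F [-1.6 -1.  -2. ] w 0.0 yawY 8.23 -> units [-0.007  0.009  0.105]
```

View pics/w1.png

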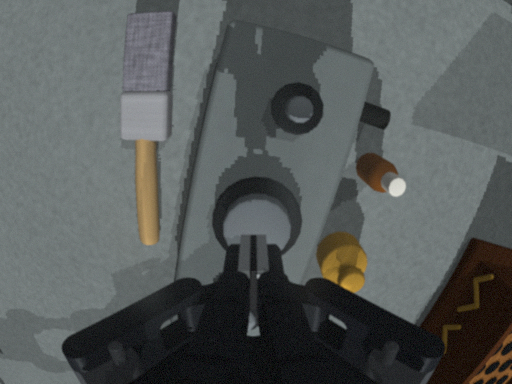

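The wrist view has the closed fingertips (255,245) over the large key's cap (257,222). The small key is at (298,108), and the vial and weight are clear. Now I'll press in small steps.

```bash
python3 -m handwheel '[[-0.007,0.008,0.05,0],[0,0,0.03,0],[0,0,0.02,0],[0,0,0.01,0],[0,0,0.01,0],[0,0,0.01,0],[0,0,0.01,0],[0,0,0,0]]'
python3 -c "
from h import *
go(.534,.189,.143)"
```

```text
time: 2.82
eef_pos: [0.5379, 0.1901, 0.1517]
orientation: [0.654, 0.756, -0.0, -0.0]
force: [0.7, -0.3, 0.2]
grip_width: -0.0002
t 2.82 pos [0.5379 0.1901 0.1517] F [ 0.7 -0.3  0.2] w -0.0 yawY 8.28 -> units [-0.003 -0.02   0.043]
```

```bash
python3 -m handwheel '[[0,-0.01,0.005,0],[0,0,0.005,0],[0,0,0.005,0],[0,0,0.005,0],[0,0,0.005,0],[0,0,0.005,0],[0,0,0,0],[0,0,0,0]]'
python3 -c "
from h import *
go(.534,.189,.143)"
```

```text
time: 3.48
eef_pos: [0.536, 0.1898, 0.146]
orientation: [0.654, 0.756, -0.0, -0.0]
force: [-2.5, -0.2, 3.9]
grip_width: 0.0001
t 3.48 pos [0.536  0.1898 0.146 ] F [-2.5 -0.2  3.9] w 0.0 yawY 8.28 -> units [-0.003 -0.01   0.015]
```

Force is 3.9 N and the key is partly down. I'll go 3 mm further and hold.

```bash
python3 -m handwheel '[[0,0,0.005,0],[0,0,0.005,0],[0,0,0.005,0],[0,0,0.005,0],[0,0,0,0],[0,0,0,0],[0,0,0,0],[0,0,0,0]]'
python3 -c "
from h import *
go(.534,.189,.143)"
```

```text
time: 4.15
eef_pos: [0.5362, 0.1899, 0.1435]
orientation: [0.654, 0.756, -0.0, -0.0]
force: [-7.9, -1.1, 14.5]
grip_width: -0.0003
t 4.15 pos [0.5362 0.1899 0.1435] F [-7.9 -1.1 14.5] w -0.0 yawY 8.29 -> units [-0.003 -0.012  0.003]
```

Fully down: the force is 14.5 N and z stopped moving. Now I'll lift and move to the middle key.

```bash
python3 -m handwheel '[[0,0,-0.07,0],[0,0,-0.1,0],[-0.1,-0.02,0,0],[-0.1,-0.02,0,0],[-0.1,-0.02,0,0],[-0.085,-0.016,0,0],[0,0,0,0],[0,0,0,0]]'
python3 -m handwheel '[[0,0,0.04,0],[0,0,0.04,0],[0,0,0.03,0],[0,0,0.015,0],[0,0,0,0],[0,0,0,0],[0,0,0,0],[0,0,0,0]]'
python3 -c "
from h import *
go(.532,.1115,.1435)"
```

```text
time: 4.82
eef_pos: [0.5323, 0.1109, 0.1756]
orientation: [0.655, 0.756, 0.0, 0.0]
force: [0.3, -0.8, 0.6]
grip_width: -0.0004
time: 5.48
eef_pos: [0.5324, 0.1114, 0.1512]
orientation: [0.654, 0.756, 0.0, 0.0]
force: [0.3, 0.6, -0.2]
grip_width: 0.0001
t 5.48 pos [0.5324 0.1114 0.1512] F [ 0.3  0.6 -0.2] w 0.0 yawY 8.28 -> units [ 0.001 -0.002  0.039]
```

```bash
python3 -m handwheel '[[0,0,0.01,0],[0,0,0.01,0],[0,0,0.01,0],[0,0,0.01,0],[0,0,0.01,0],[0,0,0,0],[0,0,0,0],[0,0,0,0]]'
python3 -c "
from h import *
go(.548,.265,.1435)"
```

```text
time: 6.15
eef_pos: [0.5329, 0.1114, 0.1434]
orientation: [0.654, 0.756, 0.0, 0.0]
force: [-5.7, -0.2, 18.1]
grip_width: -0.0001
t 6.15 pos [0.5329 0.1114 0.1434] F [-5.7 -0.2 18.1] w -0.0 yawY 8.29 -> units [ 0.749  0.186 -0.001]
```

The middle key is down (18 N, same height). Next I'll go over the large key with clearance to the smallest.

```bash
python3 -m handwheel '[[0,0,-0.07,0],[0,0,-0.1,0],[0.1,0.026,0,0],[0.15,0.036,0,0],[0.15,0.037,0,0],[0.15,0.037,0,0],[0.1,0.025,0,0],[0.1,0.025,0,0]]'
python3 -m handwheel '[[0,0,0,0],[0,0,0.04,0],[0,0,0.04,0],[0,0,0.03,0],[0,0,0.015,0],[0,0,0,0],[0,0,0,0],[0,0,0,0]]'
python3 -c "
from h import *
go(.548,.265,.1435)
p,d=vision.grab_frame('scene');cv2.imwrite('pics/s1.png',cv2.resize(p[150:240,280:420,::-1],(784,504),interpolation=cv2.INTER_CUBIC))"
```

```text
time: 6.82
eef_pos: [0.5469, 0.2666, 0.1742]
orientation: [0.654, 0.757, -0.0, -0.0]
force: [0.6, -0.6, -0.0]
grip_width: 0.0001
time: 7.48
eef_pos: [0.5476, 0.2649, 0.1501]
orientation: [0.654, 0.756, 0.0, 0.0]
force: [0.3, -0.2, -0.3]
grip_width: 0.0001
t 7.48 pos [0.5476 0.2649 0.1501] F [ 0.3 -0.2 -0.3] w 0.0 yawY 8.24 -> units [0.    0.002 0.033]
```

View pics/s1.png

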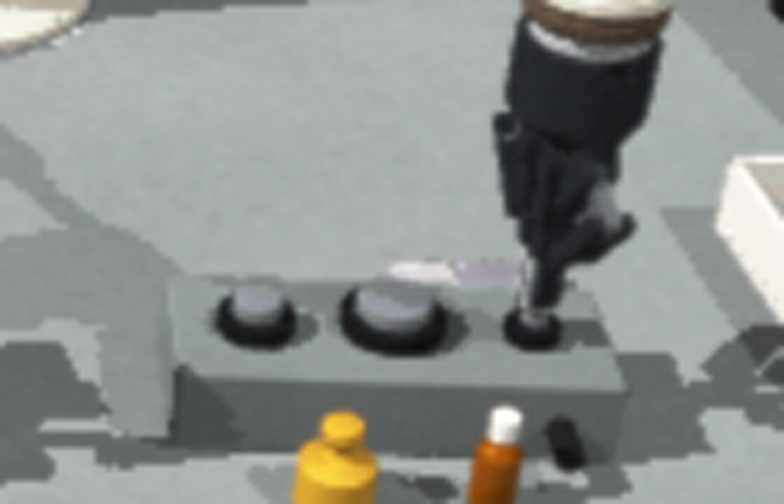

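The fingertips (540,305) stand right above the small key (535,325). The other two keys are up, and the vial and weight haven't moved.

```bash
python3 -m handwheel '[[0,0,0.01,0],[0,0,0.01,0],[0,0,0.01,0],[0,0,0.01,0],[0,0,0.005,0],[0,0,0,0],[0,0,0,0],[0,0,0,0]]'
python3 -c "
from h import *
go(.548,.265,.1435)"
```

```text
time: 8.2
eef_pos: [0.548, 0.2653, 0.1435]
orientation: [0.654, 0.756, 0.0, 0.001]
force: [-4.8, -3.2, 17.1]
grip_width: -0.0002
t 8.2 pos [0.548  0.2653 0.1435] F [-4.8 -3.2 17.1] w -0.0 yawY 8.3 -> units [-0.001 -0.    -0.   ]
```

The small key is down too (17 N). I'll lift high and then go to the catch.

```bash
python3 -m handwheel '[[0,0,-0.07,0],[0,0,-0.14,0],[0,0,-0.18,0],[0,0,-0.18,0],[0,0,-0.16,0],[0,0,-0.07,0],[0,0,0,0],[0,0,0,0]]'
python3 -c "
from h import *
print(st(-.038,-.045))
go(*st(-.038,-.045),.3)"
```

```text
time: 8.87
eef_pos: [0.5474, 0.2653, 0.3012]
orientation: [0.654, 0.756, 0.001, 0.0]
force: [-0.3, 0.2, -0.9]
grip_width: 0.0002
(np.float64(0.496894049060423), np.float64(-0.20901419614614059))
t 8.87 pos [0.5474 0.2653 0.3012] F [-0.3  0.2 -0.9] w 0.0 yawY 8.28 -> units [-2.311 -0.592  0.005]
```

```bash
python3 -m handwheel '[[-0.1,-0.026,0,0],[-0.15,-0.038,0,0],[-0.15,-0.038,0,0],[-0.15,-0.038,0,0],[-0.15,-0.038,0,0],[-0.15,-0.038,0,0],[-0.15,-0.038,0,0],[-0.15,-0.038,0,0]]'
python3 -m handwheel '[[-0.15,-0.038,0,0],[-0.15,-0.038,0,0],[-0.15,-0.038,0,0],[-0.15,-0.038,0,0],[-0.15,-0.038,0,0],[-0.15,-0.038,0,0],[-0.15,-0.038,0,0],[-0.1,-0.035,0,0]]'
python3 -m handwheel '[[0,0,0.1,0],[0,0,0.1,0],[0,0,0.1,0],[0,0,0.1,0],[0,0,0.07,0],[0,0,0.03,0],[0,0,0,0],[0,0,0,0]]'
python3 -c "
from h import *
go(*st(-.038,-.045),.2)
p,d=vision.grab_frame('scene');cv2.imwrite('pics/s2.png',cv2.resize(p[130:250,180:320,::-1],(700,600),interpolation=cv2.INTER_CUBIC))"
```

```text
time: 9.53
eef_pos: [0.5211, 0.028, 0.298]
orientation: [0.654, 0.756, -0.001, -0.002]
force: [0.8, -0.7, 0.4]
grip_width: -0.0
time: 10.2
eef_pos: [0.4948, -0.209, 0.298]
orientation: [0.655, 0.756, -0.0, -0.002]
force: [-0.1, -0.6, 0.4]
grip_width: 0.0
time: 10.87
eef_pos: [0.4958, -0.2068, 0.2]
orientation: [0.654, 0.756, -0.0, -0.001]
force: [0.0, 0.6, 0.6]
grip_width: 0.0003
t 10.87 pos [ 0.4958 -0.2068  0.2   ] F [0.  0.6 0.6] w 0.0 yawY 8.28 -> units [-0.012  0.004  0.   ]
```

View pics/s2.png

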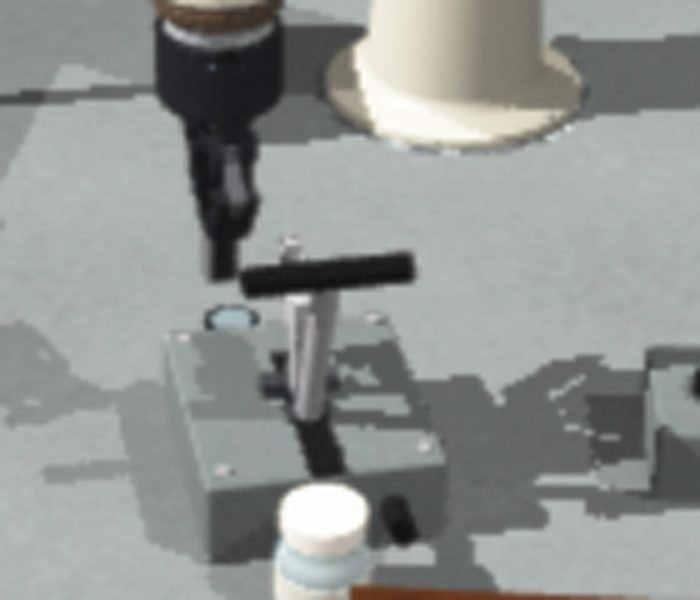

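The closed fingers (222,270) stand on the robot's right of the catch tab (290,245), and the lever is at rest. Pushing to +y.

```bash
python3 -m handwheel '[[0.05,0,0,0],[0.05,0,0,0],[0.05,0,0,0],[0.05,0,0,0],[0.05,0,0,0],[0.05,0,0,0],[0.05,0,0,0],[0.05,0,0,0]]'
python3 -m handwheel '[[0.05,0,0,0],[0.05,0,0,0],[0,0,0,0],[0,0,0,0],[0,0,0,0],[0,0,0,0],[0,0,0,0],[0,0,0,0]]'
python3 -m handwheel '[[0,0,-0.1,0],[0,0,-0.15,0],[0,0,-0.15,0],[0,0,-0.1,0],[0,0,-0.05,0],[0,0,0,0],[0,0,0,0],[0,0,0,0]]' 1
python3 -c "
from h import *
print(st(.071,-.029));go(*st(.071,-.029),.3)
p,d=vision.grab_frame('scene');cv2.imwrite('pics/s3.png',cv2.resize(p[130:250,180:320,::-1],(700,600),interpolation=cv2.INTER_CUBIC))
w=cloud('scene',d);x,y,z=np.moveaxis(w,-1,0)
for lo,hi in((.17,.215),(.075,.165)):
  m=(abs(x-.56)<.1)&(abs(y+.15)<.1)&(z>lo)&(z<hi);print(m.sum(),np.nanmean(w[m],0).round(4),cv2.minAreaRect(w[m][:,:2].astype(np.float32)*1000))"
```

```text
time: 11.58
eef_pos: [0.4844, -0.1267, 0.2009]
orientation: [0.654, 0.756, 0.0, -0.0]
force: [-0.0, -0.2, 0.4]
grip_width: 0.0001
time: 12.25
eef_pos: [0.4818, -0.1085, 0.2009]
orientation: [0.654, 0.756, -0.0, 0.0]
force: [-0.4, -0.8, 0.1]
grip_width: 0.0001
time: 12.92
eef_pos: [0.4811, -0.1079, 0.3089]
orientation: [0.654, 0.756, -0.0, -0.002]
force: [0.2, 0.4, -0.5]
grip_width: 0.0852
(np.float64(0.6024426608529251), np.float64(-0.17744695761193102))
t 12.92 pos [ 0.4811 -0.1079  0.3089] F [ 0.2  0.4 -0.5] w 0.085 yawY 8.27 -> units [-0.432  0.551  0.042]
232 [ 0.6019 -0.1495  0.1922] ((598.4839477539062, -149.17547607421875), (22.168922424316406, 99.19979858398438), 7.751247882843018)
350 [ 0.5377 -0.1175  0.0978] ((532.2586059570312, -122.21803283691406), (114.29263305664062, 90.13050079345703), 10.174623489379883)
```

View pics/s3.png

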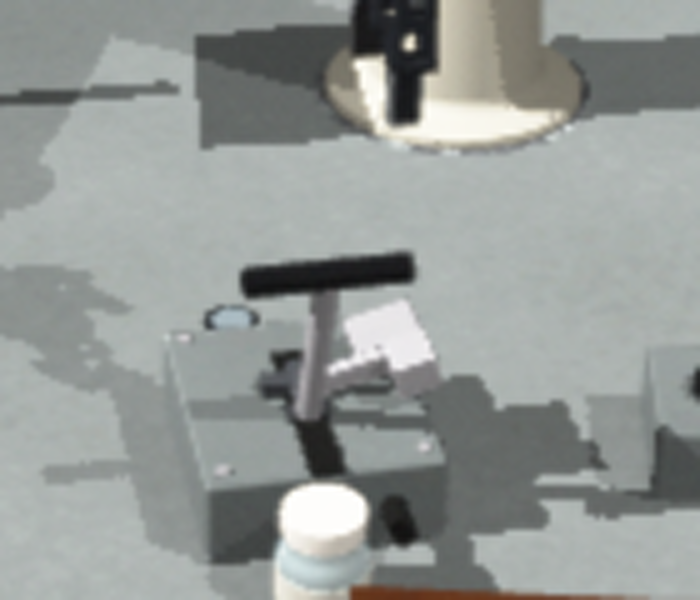

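The catch lies fully over to +y (390,340) and the lever is at rest. I measured the bar centre at about (0.597,-0.149). Now I'll move above the bar, 29 mm to its -y side, and descend with the gripper open.

```bash
python3 -m handwheel '[[-0.086,0.108,0,0],[-0.086,0.109,0,0],[-0.086,0.109,0,0],[-0.086,0.109,0,0],[-0.086,0.109,0,0],[0,0,0,0],[0,0,0,0],[0,0,0,0]]' 1
python3 -m handwheel '[[0,0,0.08,0],[0,0,0.08,0],[0,0,0.08,0],[0,0,0.06,0],[0,0,0.03,0],[0,0,0,0],[0,0,0,0],[0,0,0,0]]'
python3 -c "
from h import *
go(.601,-.1777,.243)
p,d=vision.grab_frame('wrist');cv2.imwrite('pics/w2.png',p[:,:,::-1])"
```

```text
time: 13.63
eef_pos: [0.6011, -0.1771, 0.3093]
orientation: [0.654, 0.756, -0.0, -0.001]
force: [-0.7, 0.1, -0.4]
grip_width: 0.0855
time: 14.3
eef_pos: [0.6022, -0.1777, 0.2462]
orientation: [0.654, 0.756, 0.0, 0.001]
force: [0.5, 0.1, 0.7]
grip_width: 0.0855
t 14.3 pos [ 0.6022 -0.1777  0.2462] F [0.5 0.1 0.7] w 0.085 yawY 8.28 -> units [ 0.001 -0.006  0.016]
```

View pics/w2.png

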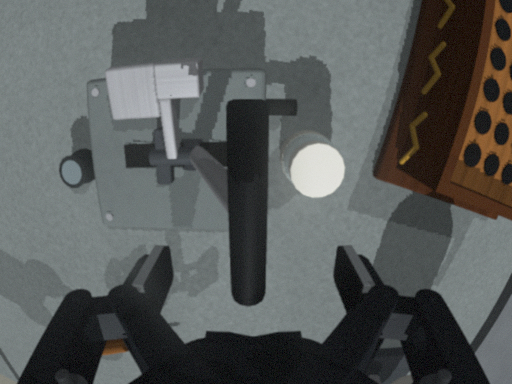

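The bar sits centrally between the open fingers (column 248 against 253), and its end at row 303 matches the predicted 301. The shank is clear of the pads. I'll go 3 mm lower and close.

```bash
python3 -m handwheel '[[0,-0.006,0.015,0],[0,0,0,0],[0,0,0,0],[0,0,0,0],[0,0,0,0],[0,0,0,0],[0,0,0,0],[0,0,0,0]]' 0 40
python3 -m handwheel '[[0,0,0,0],[0,0,0,0],[0,0,0,0],[0,0,0,0],[0,0,0,0],[0,0,0,0],[0,0,0,0],[0,0,0,0]]'
python3 -c "
from h import *
a=np.linspace(.35,-.37,9)
print(np.c_[np.sin(a),np.cos(a)].round(3)*.75, np.diff(np.c_[np.sin(a),-np.cos(a)]*.75,axis=0).round(4))
go(.601,-.1777,.243)"
```

```text
time: 15.02
eef_pos: [0.5999, -0.1779, 0.2421]
orientation: [0.654, 0.756, -0.001, -0.001]
force: [-5.6, -0.3, 3.9]
grip_width: 0.0169
time: 15.68
eef_pos: [0.5999, -0.1779, 0.2421]
orientation: [0.654, 0.756, -0.001, -0.001]
force: [-4.7, -0.0, 4.0]
grip_width: 0.0169
[[ 0.25725  0.70425]
 [ 0.19275  0.7245 ]
 [ 0.12675  0.7395 ]
 [ 0.06     0.74775]
 [-0.0075   0.75   ]
 [-0.075    0.74625]
 [-0.14175  0.7365 ]
 [-0.207    0.72075]
 [-0.2715   0.699  ]] [[-0.0644 -0.0203]
 [-0.0659 -0.0144]
 [-0.067  -0.0084]
 [-0.0674 -0.0024]
 [-0.0674  0.0037]
 [-0.0668  0.0097]
 [-0.0656  0.0157]
 [-0.0639  0.0215]]
t 15.68 pos [ 0.5999 -0.1779  0.2421] F [-4.7 -0.   4. ] w 0.017 yawY 8.27 -> units [ 0.     0.005 -0.004]
```

The bar is gripped (opening 17 mm). Pulling along the arc.

```bash
python3 -m handwheel '[[0,-0.032,-0.011,0],[0,-0.032,-0.009,0],[0,-0.033,-0.008,0],[0,-0.033,-0.006,0],[0,-0.033,-0.005,0],[0,-0.034,-0.003,0],[0,-0.034,-0.002,0],[0,-0.034,0,0]]'
python3 -m handwheel '[[0,-0.034,0.001,0],[0,-0.034,0.002,0],[0,-0.034,0.004,0],[0,-0.033,0.006,0],[0,-0.033,0.007,0],[0,-0.033,0.008,0],[0,-0.032,0.01,0],[0,-0.015,0.006,0]]'
python3 -m handwheel '[[0,0,0,0],[0,0,0,0],[0,0,0,0],[0,0,0,0],[0,0,0,0],[0,0,0,0],[0,0,0,0],[0,0,0,0]]'
python3 -c "
from h import *
print(st(-.031,-.029));go(*st(-.031,-.029),.243)
p,d=vision.grab_frame('scene');cv2.imwrite('pics/s4.png',cv2.resize(p[110:250,180:320,::-1],(600,600),interpolation=cv2.INTER_CUBIC))
w=cloud('scene',d);x,y,z=np.moveaxis(w,-1,0)
m=(x>.42)&(x<.6)&(y>-.145)&(y<-.09)&(z>.17)&(z<.215);P=w[m];print(len(P),P.mean(0).round(4),P[:,2].max())"
```

```text
time: 16.35
eef_pos: [0.5507, -0.185, 0.2537]
orientation: [0.654, 0.756, 0.003, 0.004]
force: [9.8, 5.6, 4.9]
grip_width: 0.0168
time: 17.02
eef_pos: [0.5018, -0.1923, 0.2457]
orientation: [0.654, 0.756, 0.003, 0.005]
force: [7.1, 6.8, 10.9]
grip_width: 0.0167
time: 17.68
eef_pos: [0.5015, -0.1923, 0.2453]
orientation: [0.654, 0.756, 0.003, 0.004]
force: [5.2, 5.2, 10.1]
grip_width: 0.0165
(np.float64(0.5015110303678902), np.float64(-0.1921712901140303))
t 17.68 pos [ 0.5015 -0.1923  0.2453] F [ 5.2  5.2 10.1] w 0.017 yawY 8.26 -> units [0.001 0.    0.011]
58 [ 0.5002 -0.1295  0.1945] 0.20141720231297233
```

View pics/s4.png

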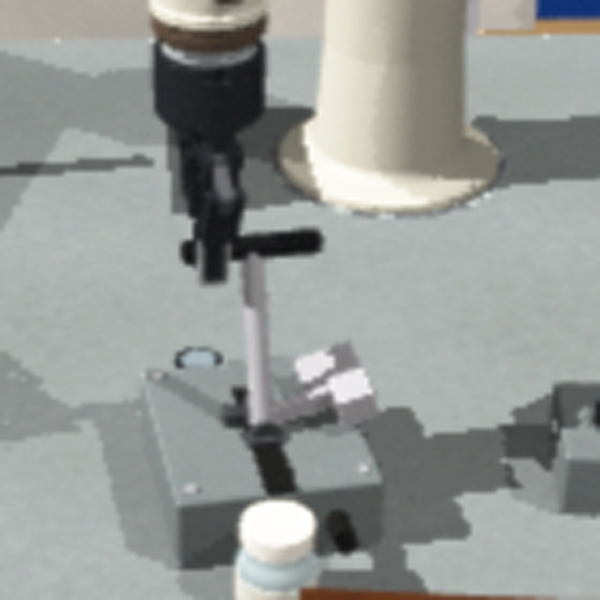

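The fingers (212,255) grip the bar with the lever leaning to the robot's side, and the catch is still over (335,380). The angle by TCP travel is about 0.68; by depth it is about 0.64. I'll pull 4 mm more against the stop for margin.

```bash
python3 -m handwheel '[[0,-0.01,0.003,0],[0,-0.01,0.003,0],[0,0,0,0],[0,0,0,0],[0,0,0,0],[0,0,0,0],[0,0,0,0],[0,0,0,0]]'
python3 -c "
from h import *
go(*st(-.031,-.029),.243)
bar=lambda w:w[(w[...,0]>.42)&(w[...,0]<.6)&(w[...,1]>-.14)&(w[...,1]<-.1)&(w[...,2]>.17)&(w[...,2]<.215)]
for n in('top','scene'):
  p,d=vision.grab_frame(n);w=cloud(n,d);P=bar(w);print(n,len(P),cv2.minAreaRect(P[:,:2].astype(np.float32)*1000),P.mean(0).round(4))
  for k,c,r in(('jar',(.657,-.153),.06),('vial',(.627,.226),.05),('weight',(.622,.14),.05)):
    q=w[(np.hypot(w[...,0]-c[0],w[...,1]-c[1])<r)&(w[...,2]>.045)&(w[...,2]<.075)];print(k,q.mean(0).round(3))
  for k,c in(('L',(.535,.189)),('M',(.532,.1115)),('S',(.548,.265))):
    q=w[np.hypot(w[...,0]-c[0],w[...,1]-c[1])<.006];print(k,np.nanmedian(q[:,2]).round(4))
  q=w[(np.hypot(w[...,0]-.5,w[...,1]+.11)<.05)&(w[...,2]>.075)&(w[...,2]<.15)];print('catch',q.mean(0).round(3),q[:,2].max().round(3))
"
```

```text
time: 18.4
eef_pos: [0.4981, -0.1928, 0.2442]
orientation: [0.654, 0.756, 0.003, 0.004]
force: [8.4, 5.8, 8.0]
grip_width: 0.0163
t 18.4 pos [ 0.4981 -0.1928  0.2442] F [8.4 5.8 8. ] w 0.016 yawY 8.26 -> units [0.    0.017 0.006]
top 8 ((486.00103759765625, -135.05279541015625), (7.5239410400390625, 4.969583988189697), 89.98442840576172) [ 0.4851 -0.136   0.198 ]
jar [ 0.648 -0.151  0.068]
vial [0.598 0.229 0.056]
weight [0.603 0.143 0.055]
L 0.0773
M 0.0766
S 0.0754
catch [ 0.518 -0.094  0.094] 0.139
scene 50 ((492.5719299316406, -127.77141571044922), (18.298250198364258, 25.524444580078125), 4.133788108825684) [ 0.4963 -0.1273  0.1934]
jar [ 0.646 -0.156  0.061]
vial [0.599 0.229 0.052]
weight [0.598 0.143 0.051]
L 0.0747
M 0.0777
S 0.0709
catch [ 0.513 -0.11   0.089] 0.146
```

The lever is now at about 0.69–0.70. The small-key and bystander masks pick up neighbouring surfaces, so I'll compare them with the start frames using the same code.

```bash
python3 -c "
from h import *
for n in('top','scene'):
  p,d=vision.grab_frame(n)
  z=np.load(f'pics/{n}0.npz')
  for w in (cloud(n,z['d']),cloud(n,d)):
    o=[]
    for k,c in(('L',(.535,.189)),('M',(.532,.1115)),('S',(.548,.265))):
      q=w[np.hypot(w[...,0]-c[0],w[...,1]-c[1])<.006]; o.append(np.nanmedian(q[:,2]).round(4))
    print(n,'keys',o)
    for k,c,r in(('jar',(.66,-.153),.04),('vial',(.629,.226),.025),('weight',(.622,.14),.025),('loupe',(.43,-.19),.05),('brush',(.44,.19),.1)):
      q=w[(np.hypot(w[...,0]-c[0],w[...,1]-c[1])<r)&(w[...,2]>.012)];print('  ',k,len(q),q.mean(0).round(3) if len(q) else '')
"
```

```text
top keys [np.float64(0.0768), np.float64(0.0768), np.float64(0.0771)]
   jar 296 [ 0.653 -0.152  0.064]
   vial 84 [0.625 0.223 0.041]
   weight 185 [0.618 0.138 0.036]
   loupe 450 [ 0.44  -0.19   0.051]
   brush 1448 [0.481 0.197 0.044]
top keys [np.float64(0.0785), np.float64(0.0781), np.float64(0.0776)]
   jar 313 [ 0.652 -0.152  0.061]
   vial 84 [0.625 0.223 0.041]
   weight 186 [0.618 0.138 0.036]
   loupe 1619 [ 0.439 -0.194  0.394]
   brush 1438 [0.481 0.197 0.044]
scene keys [np.float64(0.0749), np.float64(0.077), np.float64(0.0713)]
   jar 423 [ 0.671 -0.155  0.05 ]
   vial 114 [0.634 0.225 0.036]
   weight 183 [0.629 0.138 0.031]
   loupe 134 [ 0.444 -0.195  0.051]
   brush 301 [0.492 0.202 0.049]
scene keys [np.float64(0.0757), np.float64(0.0761), np.float64(0.0713)]
   jar 424 [ 0.67  -0.155  0.05 ]
   vial 112 [0.634 0.225 0.036]
   weight 184 [0.629 0.138 0.031]
   loupe 323 [ 0.419 -0.187  0.322]
   brush 306 [0.492 0.203 0.049]
```

The keys are up and the bystanders haven't moved. The loupe's depth reading is contaminated by the arm, but it shows in place in the last picture. Handing in.

```bash
python3 -c "
from h import *
from plant import ticket
go(.4981,-.1928,.2442); print(ticket.close_job())"
```

```text
t 18.6 pos [ 0.4981 -0.1928  0.2442] F [7.5 6.3 8.4] w 0.017 yawY 8.26 -> units [-0. -0. -0.]
the job is handed in; nothing more can be done
None
```

I handed the job in at 18.6 s with the gripper still holding the lever pulled; the hand-in gives no verdict.

- **Keys:** I pressed them in the order large, middle, small. Each bottomed out at the same tool height with 14–18 N on the tool. At the end all three tops were within 2 mm of their starting height in both views.
- **Catch:** I tipped it to the stand's +y side before touching the lever. The pictures show it lying over, but I didn't measure its exact angle.
- **Lever:** I gripped the bar beside its shank and pulled it about 103 mm. A first pull stopped short: 0.68 rad by tool travel but 0.64 by depth. I pulled 4 mm more, and the scene camera then put it at about 0.69–0.70 rad. The top view was no use as a second check, because the arm left only a few pixels of the bar visible.
- **Final hold:** The wrist read about 7.5 N in x, close to the spring's 8 N at the end stop. The grip was set to 40 N and stood at 17 mm opening.
- **Loose things:** The jar, vial, weight and brush measured within 1 mm of where they started. The loupe's depth reading was spoiled by the arm, so I only saw it in place in the last picture. I didn't measure the screwdriver, and the arm never went near it.

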